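# Post the empty sardine tin through the caddy's self-closing flap

## Task

The empty sardine tin has been left on the sill of the tin caddy. Push the caddy's self-closing flap open with one finger and, while that finger keeps it open, push the tin off the sill and in under the flap with the other finger, so that the tin lies inside and the flap swings shut again behind it. Only push: do not pinch, squeeze or lift the tin, and leave the coffee pot, the salt shaker and the unopened tin beside the caddy where they stand.

Things in the scene. Friction and masses are not known exactly. Their poses are not given: they have to be found in the camera images.
- caddy: Countertop caddy for empty tins, 273 (x) x 200 (y) x 248 mm high: white box, grey plastic lid; heavy, does not shift. Origin on the stove top under the box's centre, z up, x from the robot's side to the back. On top along +x: flat loading sill at height 200 mm (x = -130 to -20 mm), then the flap, then a hood (x = 103 to 143 mm, top at 248 mm). The box inside is empty, floor at 12 mm.
- sill_edge (a point): Middle of the sill's inner edge, on its top face: caddy frame (-20, 0, 200) mm; axes as the caddy's. The shut flap's free edge meets the sill here. The sill has 7 mm high rails along its two sides (inner faces at y = -93, 93 mm) and none along its front. The opening under the flap runs from here 115 mm on to the hinge and is 152 mm wide (y = -76 to 76 mm).
- flap_hinge (a point): Middle of the flap's hinge axis, along the caddy's y: caddy frame (95, 0, 245) mm, 115 mm beyond and 45 mm above the sill's inner edge; axes as the caddy's. Fixed cheeks on both sides of the flap rise with it, about 3 mm above it; the hood begins 8 mm behind the hinge.
- flap (a joint): Flap angle, rad: 0 shut, up to 1.45 (far inside) when pushed in. Steel plate, 123 mm from hinge to free edge, 146 wide, 3 thick; shut, it slopes up from the sill's inner edge to the hinge. Pushed forward or down it swings down and inward. A spring shuts it: 1 N at the free edge opens it, about 6 N near the hinge when far open. The tin is too light to open it: it would climb on it.
- flap_edge (a point): Middle of the flap's free edge, 123 mm from the hinge axis; moves with the flap.
- tin_center (a point): Centre (half-way up) of the empty sardine tin, lid pressed back on: flat rounded-oblong tin, 63 (its x) x 105 (its y) x 26 mm high (z), 40 to 70 g, loose. It lies flat on the sill, its long side nearly parallel to the flap's edge, its centre about 70 mm before that edge.
- moka: Aluminium stove-top coffee pot with black handle, 90 x 141 x 159 mm, loose, stands on the stove left of the caddy (its +y side). Origin: centre of the underside. Leave it alone.
- salt: Glass salt shaker with grey cap, 44 x 44 x 90 mm, loose, stands on the stove right of the caddy (-y side), the one nearer the robot. Origin: centre of the underside. Leave it alone.
- full_tin: Unopened round tin, 57 mm across x 72 mm high, loose, stands right of the caddy (-y side), farther from the robot than the salt shaker. Origin: centre of the underside. Leave it alone.
There are look-alikes about, which are no part of the job. Leave any blue or orange look-alike of the part that bears tin_center alone.

How it is judged:
By the outcome, as a careful person would: the job done as asked, in the order asked, and still so for the second after the job is handed in, with the robot touching nothing.
It also fails if it takes over 42 s, if anything falls off the work surface, if the arm or the gripper's body presses on something with over 40 N, if the wrist force passes 120 N, or if a joint passes its speed limit or range.

## Robot

A 7-joint arm with a two-finger parallel gripper is mounted at the origin on a cart in front of the work surface, level with it; the furniture and walls round the work are solid. World frame = base frame: x ahead of the robot, y to its left, z up, the work surface at z = 0. Lengths are in mm, angles in rad, forces in N, time in s.
With the tool pointing down it reaches from about 425 to 950 mm from the base axis. Payload 4.7 kg.
Tool frame: the origin (TCP) lies midway between the tips of the shut fingers; the grasp point (between the pads) lies 19 mm behind it (arm.grip_depth is the distance from the TCP to the grasp point, in mm); z points along the fingers, y is the line along which they close (so a half turn about z gives the same grasp; the last joint's range is limited). The gripper opens to 87 mm and grips with 3 to 60 N. Pads are 19 mm wide; open, the fingers measure 117 mm over their backs; the gripper's body (75 mm by 190 mm) begins 51 mm behind the grasp point.
Start: joints at [-1.318, 0.469, -0.049, 1.532, 0.024, 1.141, -0.082], TCP at [187.666, 648.406, 222.573] pointing down, gripper open.
Joint ranges: [-2.59, 2.59], [-0.33, 1.99], [-1.39, 1.29], [0.1, 2.45], [-1.04, 4.18], [0.21, 1.99], [-2.66, 2.66]. Speed limits (rad/s): [2.57, 2.57, 3.14, 3.14, 3.14, 3.14, 3.14].

## Interface

Orientations are given as a rotation vector (axis times angle).
In Python, from workcell import arm, get_image, get_calibration, job gives the robot as it stands.
- The arm moves only by the shell command python3 -m handwheel 'ROWS' [FORCE]. ROWS is JSON, a list of rows, each a list of 3 entries, a list of its own where there are three numbers: the closure, from 0 (fully open) to 1 (shut), then the shift along the tool's x, y, z in m, then the turn, a rotation vector about the tool's x, y, z in degrees. A call has 1 to 12 rows; each row shifts and turns the commanded pose from where the row before left it, along the tool's axes as they then stand; what a row does not reach is not made up. A row lasts 1/12 s, in which the tool goes at most 41.7 mm and 7.16 degrees, less where a joint would pass 70% of its speed; a pose out of reach is approached as far as the arm can. A call is refused whole if a number of a shift passes 0.0417 or a number of a turn 7.16, either way. A call with a gripper value outside its range is refused whole. The fingers move at their own pace and stop on an object; FORCE is the grip in N (left out, the last holds). Time passes only in rows, so rows that do not move let the fingers close. It gives the time, the measured TCP pose, the force, the opening and the grip force at its end, in the units of the state.
- arm.state(): the state, without advancing time (a new reading comes with each control period).
- get_image(name): name is "scene" or "top" or "wrist"; returns (picture, depth): 480x640x3 uint8, red, green, blue; 480x640 float32, mm along the optical axis (not along the pixel's ray), 0 where there is no reading.
- get_calibration(name): a dict with "vfov" (degrees; the focal length in pixels is half the picture's height over the tangent of half this angle, whatever the lens; pixels are square), "cx", "cy" (the principal point, pixels), "k1" (the pictures are not rectified: a ray, as slopes to the right and down, at radius r is drawn at 1 + k1 r^2 times it, then the intrinsics apply), "R" (3x3) and "t" (3): a world point X has camera coordinates R X + t; the wrist camera has in their place "hand_eye" (4x4, takes a point from camera to tool coordinates, whose origin is the TCP and whose axes are the flange's). Camera axes: x right, y down, z forward; pixel columns grow to the right and rows downward; lengths in mm; the calibration is good to about 2 mm. A picture is of the moment at which its call begins: read the wrist's pose just before it. get_calibration takes no time and is no camera call.
- job.sign_off(): hands the job in; it is judged then, once.
The state is a dict: "time_s": time; "qpos": joint angles; "joint_velocities": joint speeds; "joint_torque": joint torques, N m; "eef_pos": TCP position; "tool_rot": TCP orientation; "contact_force": force on the tool from outside, world axes, zero at the start; "torque": the same for the moment, N m; "opening": finger opening in mm; "grip_force": force on a finger pad.
Only numpy, scipy, OpenCV 4.12 (cv2) and the standard library are available. Lean on these libraries where they do the work, as an engineer would, in place of code of your own. Each camera call takes 0.05 s, during which the arm holds its last target. There are 200 camera calls.

## Working session

There is one attempt and no reset: what is moved stays moved. The work goes in short steps, Python scripts to look and compute and a shell command to move; the robot and the scene stay as the last step left them, time stands still between calls to the robot, and variables do not carry over. Pictures are saved under pics/ and viewed, at most 10 in all, crops included, and the job is handed in when it is done.

```bash
mkdir -p pics; ls
cat > h.py <<'E'
import numpy as np, cv2
from workcell import arm, get_image, get_calibration, job
def grab(n,f=None):
    s=arm.state(); im,d=get_image(n)
    if f: cv2.imwrite('pics/'+f,cv2.cvtColor(im,cv2.COLOR_RGB2BGR))
    return s,im,d
def pts(n,d,s=None):
    c=get_calibration(n); h,w=d.shape
    f=h/2/np.tan(np.radians(c['vfov'])/2)
    u,v=np.meshgrid(np.arange(w),np.arange(h))
    a=(u-c['cx'])/f; b=(v-c['cy'])/f; x,y=a.copy(),b.copy()
    for _ in range(10):
        k=1+c['k1']*(x*x+y*y); x,y=a/k,b/k
    P=np.stack([x*d,y*d,d],-1)
    if 'R' in c:
        return (P-np.array(c['t']))@np.array(c['R'])
    H=np.array(c['hand_eye']); P=P@H[:3,:3].T+H[:3,3]
    R=cv2.Rodrigues(np.array(s['tool_rot'],float))[0]
    return P@R.T+np.array(s['eef_pos'])
E
python3 - <<'E'
from h import *
s,im,d=grab('scene','s0.png'); np.save('sp.npy',pts('scene',d))
s,im,d=grab('top','t0.png'); np.save('tp.npy',pts('top',d))
print(s['tool_rot'],s['eef_pos'],s['time_s'],s['opening'])
print(cv2.Rodrigues(np.array(s['tool_rot']))[0].round(3))
E
```

```text
pics
[-4.41121996e-01 -3.11030083e+00  3.02379780e-03] [187.56125107 647.8034121  221.49873173] 0.05 87.22588593979219
[[-0.961  0.278 -0.   ]
 [ 0.278  0.961 -0.002]
 [-0.    -0.002 -1.   ]]
```

View pics/s0.png

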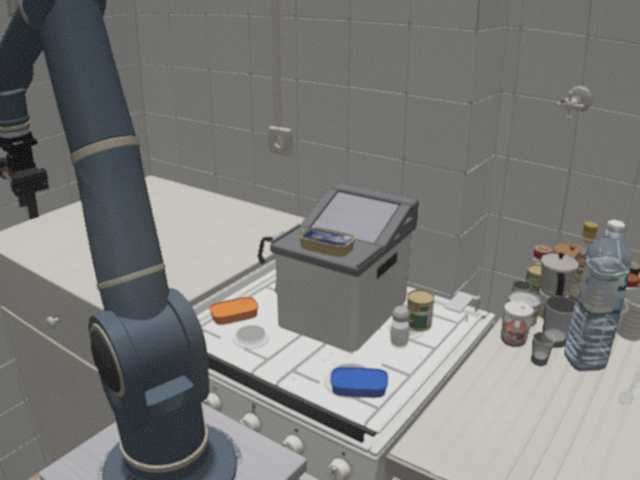

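View pics/t0.png

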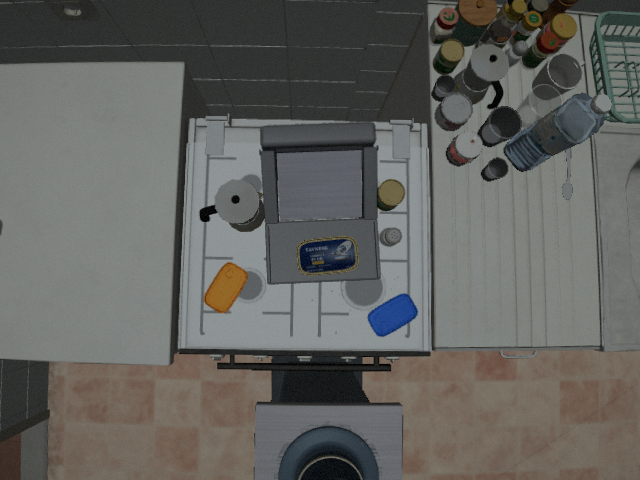

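The scene view (s0) shows the caddy with the labelled tin on its sill at (327,241). The top view (t0) shows the candidates: the dark blue and gold sardine tin on the sill at (328,256), an orange look-alike on the stove at (227,287), and a blue look-alike on the stove at (392,315). I choose the one on the sill. The moka is at (238,203), the salt at (390,237) and the full tin at (390,194).

Run:
```python
from h import *
P=np.load('tp.npy'); im=cv2.imread('pics/t0.png')
for u,v in [(328,256),(280,270),(372,270),(320,215),(320,170),(320,135),(285,185),(355,185),(227,287),(392,315),(238,203),(390,237),(390,194),(220,330)]: print((u,v),P[v,u].round(0))
roi=np.zeros(P.shape[:2],bool); roi[110:300,250:395]=1
def rect(m,n):
    m=cv2.morphologyEx(m.astype(np.uint8),cv2.MORPH_OPEN,np.ones((3,3)))
    k,l,st,_=cv2.connectedComponentsWithStats(m); i=1+st[1:,4].argmax(); q=P[l==i]
    r=cv2.minAreaRect(q[:,:2].astype(np.float32)); print(n,len(q),np.round(r[0],1),np.round(r[1],1),round(r[2],2),'z',np.median(q[:,2]).round(1),q.min(0).round(),q.max(0).round())
    return l==i
z=P[...,2]
rect(roi&(z>215)&(z<236)&(np.indices(z.shape)[0]>232),'tin')
a=rect(roi&(z>190)&(z<260),'lid all')
rect(roi&(z>190)&(z<208),'sill')
rect(roi&(z>243)&(z<258),'hood')
# front edge of sill, per column: min x
fx=[]
for u in range(272,377,4):
    c=P[:,u][a[:,u]]; fx.append(c[c[:,0].argmin()])
fx=np.array(fx); p=np.polyfit(fx[:,1],fx[:,0],1); print('front edge slope',p)
ed=[]
for v in range(225,275,4):
    c=P[v][a[v]]; ed.append([c[:,0].mean(),c[:,1].min(),c[:,1].max()])
ed=np.array(ed); print(np.polyfit(ed[:,0],ed[:,1],1),np.polyfit(ed[:,0],ed[:,2],1))
cv2.imwrite('pics/crop.png',cv2.resize(im[110:300,190:420],None,fx=3,fy=3,interpolation=cv2.INTER_CUBIC))
```

```text
(328, 256) [457.  17. 223.]
(280, 270) [433. 100. 200.]
(372, 270) [435. -62. 199.]
(320, 215) [531.  31. 202.]
(320, 170) [605.  33. 232.]
(320, 135) [662.  35. 250.]
(285, 185) [580.  93. 222.]
(355, 185) [583. -29. 220.]
(227, 287) [400. 221.  22.]
(392, 315) [ 346. -132.   25.]
(238, 203) [561. 186. 141.]
(390, 237) [ 506. -115.   89.]
(390, 194) [ 598. -119.   71.]
(220, 330) [307. 236.   2.]
tin 2118 [458.1  18.5] [ 62.6 105. ] 7.25 z 223.8 [424. -35. 220.] [492.  72. 229.]
lid all 17812 [549.9  31. ] [272.8 204.4] 3.5 z 222.5 [410. -77. 191.] [691. 138. 253.]
sill 4703 [473.8  26.7] [120.5 198.2] 3.45 z 200.8 [410. -71. 192.] [539. 128. 208.]
hood 2334 [666.7  37.5] [ 38.8 197.6] 3.39 z 248.3 [642. -61. 243.] [690. 136. 252.]
front edge slope [-5.95389949e-02  4.15877503e+02]
[ 6.32568620e-02 -1.02066942e+02] [7.47697428e-02 8.97089247e+01]
```

View pics/crop.png

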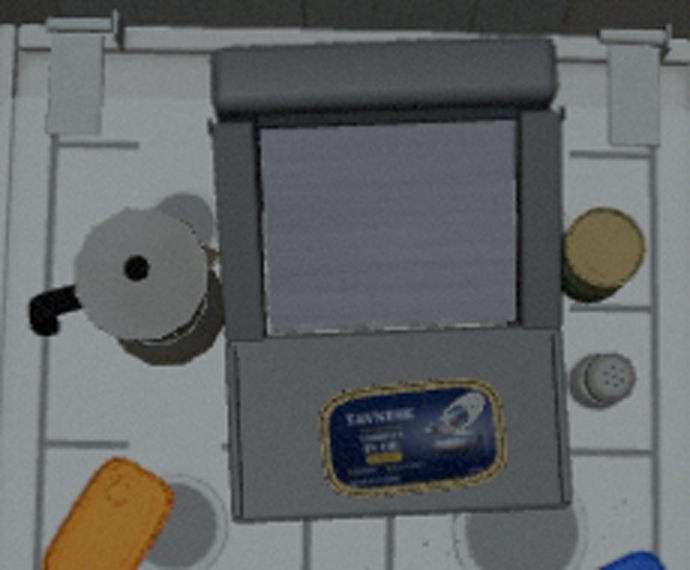

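```bash
python3 -m handwheel '[[0,[0,0,-0.04],[0,0,0]],[0,[0,0,-0.04],[0,0,0]],[0,[-0.035,-0.01,0],[0,0,3.5]],[0,[-0.035,-0.01,0],[0,0,3.5]],[0,[-0.035,-0.01,0],[0,0,3.5]],[0,[-0.035,-0.01,0],[0,0,3.5]],[0,[-0.035,-0.01,0],[0,0,3.5]],[0,[-0.035,-0.01,0],[0,0,3.5]],[0,[-0.035,-0.01,0],[0,0,3.5]],[0,[-0.035,-0.01,0],[0,0,3.5]],[0,[-0.035,-0.01,0],[0,0,3.5]],[0,[-0.035,-0.01,0],[0,0,3.5]]]'
cat > w.py <<'E'
from h import *
# caddy pose
YAW=np.radians(3.45); ex=np.array([np.cos(YAW),np.sin(YAW)]); ey=np.array([-ex[1],ex[0]])
E=np.array([543.4,30.6])-20*ex
def where():
    s=arm.state(); R=cv2.Rodrigues(np.array(s['tool_rot']))[0]; p=np.array(s['eef_pos']); r=p[:2]-E
    print('t',round(s['time_s'],2),'tcp',p.round(1),'edge frame',(r@ex).round(1),(r@ey).round(1),'z',p[2].round(1),'yaw y',np.degrees(np.arctan2(R[1,1],R[0,1])).round(2),'tilt',R[2].round(3),'F',np.round(s['contact_force'],1),'open',round(s['opening'],1))
    return s
if __name__=='__main__': where()
E
python3 w.py
```

```text
time_s: 1.1
eef_pos: [429.1, 380.9, 302.1]
tool_rot: [-1.361, -2.831, 0.001]
contact_force: [0.5, 1.0, -0.1]
opening: 87.0
grip_force: 0.0
t 1.1 tcp [429.1 380.9 302.1] edge frame -73.0 356.5 z 302.1 yaw y 38.66 tilt [-0.    -0.001 -1.   ] F [ 0.5  1.  -0.1] open 87.0
```

```bash
python3 -m handwheel '[[0,[-0.030,-0.020,0],[0,0,3.5]],[0,[-0.032,-0.018,0],[0,0,3.5]],[0,[-0.033,-0.016,0],[0,0,3.5]],[0,[-0.034,-0.014,0],[0,0,3.5]],[0,[-0.035,-0.012,0],[0,0,3.5]],[0,[-0.035,-0.009,0],[0,0,3.5]],[0,[-0.036,-0.007,0],[0,0,3.5]],[0,[-0.036,-0.005,0],[0,0,3.5]],[0,[-0.036,-0.003,0],[0,0,3.5]],[0,[-0.036,0,0],[0,0,3.5]],[0,[0,0,0],[0,0,0]]]'
python3 - <<'E'
from w import *
s=where(); s,im,d=grab('wrist','w1.png'); P=pts('wrist',d,s); np.save('wp.npy',P)
z=P[...,2]
m=((z>215)&(z<236)).astype(np.uint8); k,l,st,_=cv2.connectedComponentsWithStats(m)
for i in range(1,k):
    if st[i,4]>1500:
        q=P[l==i]; r=cv2.minAreaRect(q[:,:2].astype(np.float32)); print(st[i],np.round(r[0],1),np.round(r[1],1),r[2],np.median(q[:,2]))
E
```

```text
time_s: 2.02
eef_pos: [468.1, 12.3, 302.8]
tool_rot: [2.16, 2.278, -0.002]
contact_force: [-0.8, -0.7, -0.1]
opening: 86.8
grip_force: 0.0
t 2.02 tcp [468.1  12.3 302.8] edge frame -56.3 -13.7 z 302.8 yaw y 3.07 tilt [-0.003  0.001 -1.   ] F [-0.8 -0.7 -0.1] open 86.8
[ 446   65  121   44 4079] [587.4 121.2] [81.2 24.2] 2.7423815727233887 226.011863036308
[  439   112   124   207 17586] [589.6  31.5] [ 59.8 150. ] 3.1502602100372314 225.64711350152623
[  256   157    95   146 12131] [459.1  18.5] [ 63.  105.3] 6.996674537658691 223.06335033348165
```

View pics/w1.png

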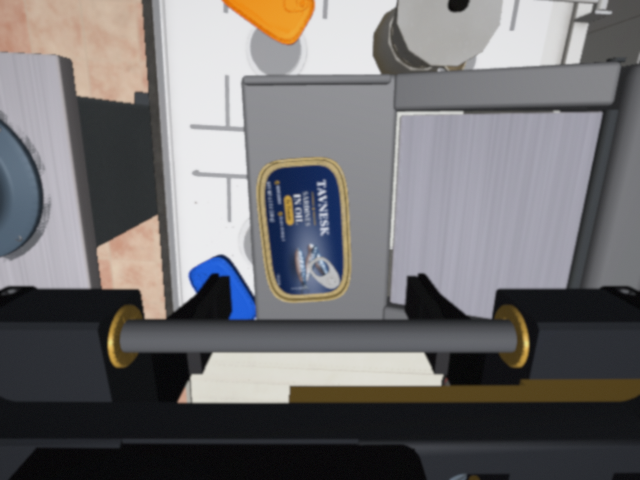

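The wrist view shows the sardine tin flat on the sill at (304,229), with the flap to its right from column 393. Its measured centre is (459,18.5) and the top face is at 223, which agrees with the top camera. The orange and blue look-alikes lie on the stove. I will now go down with the fingers straddling the tin.

```bash
python3 -m handwheel '[[0,[0.0065,-0.0097,0],[0,0,-0.4]],[0,[0,0,0.03],[0,0,0]],[0,[0,0,0.03],[0,0,0]],[0,[0,0,0],[0,0,0]]]'; python3 w.py;  python3 -m handwheel '[[0,[0,0,0.015],[0,0,0]],[0,[0,0,0.015],[0,0,0]],[0,[0,0,0.006],[0,0,0]],[0,[0,0,0],[0,0,0]],[0,[0,0,0],[0,0,0]]]'
python3 - <<'E'
from w import *
where(); grab('wrist','w2.png'); _,a,_=grab('top'); _,b,_=grab('scene')
a=cv2.resize(a[110:300,240:400],None,fx=2.4,fy=2.4); b=cv2.resize(b[170:360,250:440],None,fx=2.4,fy=2.4)
cv2.imwrite('pics/c2.png',np.hstack([a,b])[...,::-1])
E
```

```text
time_s: 2.4
eef_pos: [453.2, 28.3, 237.8]
tool_rot: [-2.128, -2.302, 0.013]
contact_force: [-1.1, 0.4, -0.6]
opening: 87.2
grip_force: 0.0
t 2.4 tcp [453.2  28.3 237.8] edge frame -70.2 3.1 z 237.8 yaw y 4.52 tilt [-0.001 -0.011 -1.   ] F [-1.1  0.4 -0.6] open 87.2
time_s: 2.82
eef_pos: [458.2, 27.1, 207.3]
tool_rot: [2.136, 2.304, 0.001]
contact_force: [0.6, -0.4, 0.0]
opening: 87.2
grip_force: 0.0
t 2.82 tcp [458.2  27.1 207.3] edge frame -65.3 1.6 z 207.3 yaw y 4.34 tilt [ 0.  0. -1.] F [ 0.6 -0.4  0. ] open 87.2
```

View pics/w2.png

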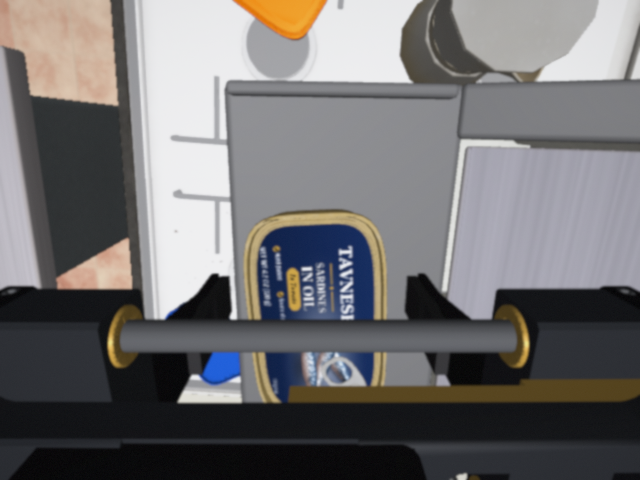

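The wrist view shows both fingers straddling the tin with gaps: the rear finger at (215,300), the tin at columns 245 to 385, the front finger at (425,300). I trim y, yaw and height, then push forward.

```bash
python3 -m handwheel '[[0,[-0.004,0,0.002],[0,0,0.8]],[0,[-0.004,0,0],[0,0,0]],[0,[0,0,0],[0,0,0]],[0,[0,0,0],[0,0,0]],[0,[0,0,0],[0,0,0]]]'; python3 w.py;  python3 -m handwheel '[[0,[0,0.005,0],[0,0,0]],[0,[0,0.005,0],[0,0,0]],[0,[0,0.005,0],[0,0,0]],[0,[0,0.005,0],[0,0,0]],[0,[0,0.005,0],[0,0,0]],[0,[0,0.005,0],[0,0,0]],[0,[0,0,0],[0,0,0]],[0,[0,0,0],[0,0,0]]]'
python3 - <<'E'
from w import *
where(); _,a,_=grab('top'); _,b,_=grab('scene'); _,w,_=grab('wrist')
a=cv2.resize(a[110:300,240:400],(400,300)); b=cv2.resize(b[170:360,250:440],(400,300));w=cv2.resize(w,(400,300))
cv2.imwrite('pics/c3.png',np.vstack([np.hstack([a,b]),np.hstack([w,w*0])])[...,::-1])
E
```

```text
time_s: 3.38
eef_pos: [458.5, 18.1, 204.6]
tool_rot: [-2.154, -2.287, -0.0]
contact_force: [0.3, -0.8, 0.4]
opening: 87.2
grip_force: 0.0
t 3.38 tcp [458.5  18.1 204.6] edge frame -65.5 -7.3 z 204.6 yaw y 3.43 tilt [ 0.  0. -1.] F [ 0.3 -0.8  0.4] open 87.2
time_s: 4.05
eef_pos: [489.1, 20.1, 204.6]
tool_rot: [2.153, 2.287, 0.001]
contact_force: [0.4, -0.3, 1.0]
opening: 86.9
grip_force: 0.5
t 4.05 tcp [489.1  20.1 204.6] edge frame -34.8 -7.2 z 204.6 yaw y 3.46 tilt [-0.     0.001 -1.   ] F [ 0.4 -0.3  1. ] open 86.9
```

View pics/c3.png

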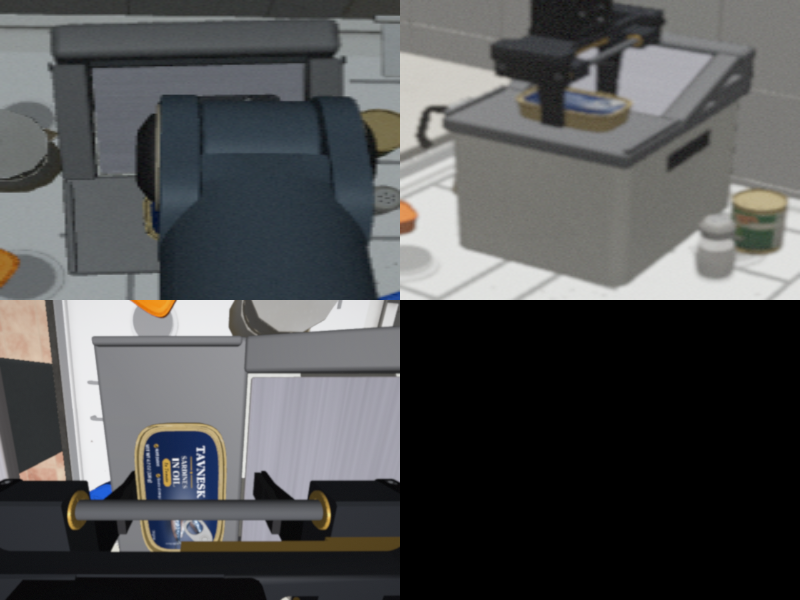

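The composite shows the rear finger touching the tin's near side (tin at (180,480) in the lower-left wrist view). The front finger is on the flap at (270,500), and the tin is still on the sill. I keep going.

```bash
python3 -m handwheel '[[0,[0,0.005,0],[0,0,0]],[0,[0,0.005,0],[0,0,0]],[0,[0,0.005,0],[0,0,0]],[0,[0,0.005,0],[0,0,0]],[0,[0,0.005,0],[0,0,0]],[0,[0,0.005,0],[0,0,0]],[0,[0,0.004,0],[0,0,0]],[0,[0,0,0],[0,0,0]],[0,[0,0,0],[0,0,0]]]'
python3 - <<'E'
from w import *
where(); _,b,_=grab('scene'); s,w,d=grab('wrist'); P=pts('wrist',d,s)
b=cv2.resize(b[150:300,270:440],(400,350));w=cv2.resize(w,(400,350))
cv2.imwrite('pics/c4.png',np.hstack([b,w])[...,::-1])
r=(P[...,:2]-E); X=r@ex; Y=r@ey
for x0 in range(-100,100,10):
    m=(abs(X-x0)<3)&(Y>15)&(Y<45)&(d>0); n=(abs(X-x0)<3)&(Y>50)&(Y<70)&(d>0)
    print(x0,np.median(P[m][:,2]).round(0) if m.any() else None,np.median(P[n][:,2]).round(0) if n.any() else None)
E
```

```text
time_s: 4.95
eef_pos: [523.3, 22.2, 204.7]
tool_rot: [2.153, 2.287, 0.002]
contact_force: [0.8, 0.4, 1.7]
opening: 86.9
grip_force: 0.7
t 4.95 tcp [523.3  22.2 204.7] edge frame -0.6 -7.2 z 204.7 yaw y 3.45 tilt [-0.     0.002 -1.   ] F [0.8 0.4 1.7] open 86.9
-100 200.0 200.0
-90 200.0 200.0
-80 200.0 200.0
-70 293.0 200.0
-60 298.0 200.0
-50 298.0 200.0
-40 311.0 200.0
-30 310.0 200.0
-20 310.0 200.0
-10 311.0 200.0
0 309.0 199.0
10 309.0 12.0
20 303.0 185.0
30 304.0 192.0
40 303.0 198.0
50 298.0 204.0
60 298.0 210.0
70 293.0 217.0
80 223.0 223.0
90 229.0 229.0
```

View pics/c4.png

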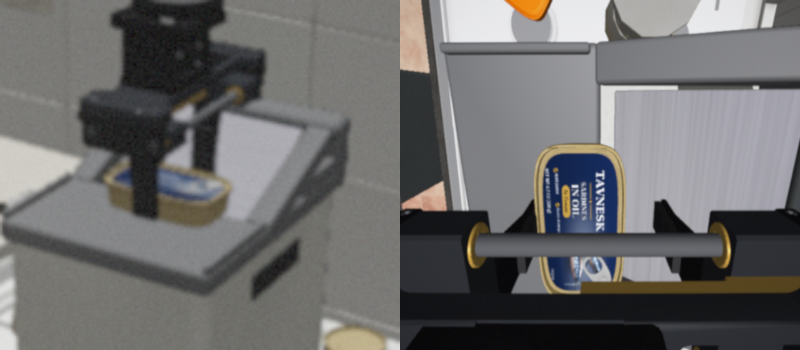

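The scene and wrist views show the tin's leading edge now over the opening (inner edge near wrist column 600), with the flap tilted in beneath the front finger. Flap slope is 32°, so about 0.19 rad open. Forces are low, so I continue.

```bash
python3 -m handwheel '[[0,[0,0.004,0],[0,0,0]],[0,[0,0.004,0],[0,0,0]],[0,[0,0.004,0],[0,0,0]],[0,[0,0.004,0],[0,0,0]],[0,[0,0.004,0],[0,0,0]],[0,[0,0.003,0],[0,0,0]],[0,[0,0.002,0],[0,0,0]],[0,[0,0.001,0],[0,0,0]],[0,[0,0,0],[0,0,0]]]'
python3 - <<'E'
from w import *
where(); _,b,_=grab('scene'); s,w,d=grab('wrist'); P=pts('wrist',d,s)
b=cv2.resize(b[150:300,270:440],(400,350));w=cv2.resize(w,(400,350))
cv2.imwrite('pics/c5.png',np.hstack([b,w])[...,::-1])
r=(P[...,:2]-E); X=r@ex; Y=r@ey
for x0 in range(-20,100,10):
    n=(abs(X-x0)<3)&(Y>50)&(Y<70)&(d>0)
    print(x0,np.median(P[n][:,2]).round(0) if n.any() else None)
E
```

```text
time_s: 5.8
eef_pos: [549.0, 23.7, 204.6]
tool_rot: [2.153, 2.287, 0.001]
contact_force: [-0.8, 0.1, 1.3]
opening: 87.1
grip_force: 1.2
t 5.8 tcp [549.   23.7 204.6] edge frame 25.2 -7.2 z 204.6 yaw y 3.45 tilt [-0.     0.001 -1.   ] F [-0.8  0.1  1.3] open 87.1
-20 200.0
-10 200.0
0 198.0
10 12.0
20 12.0
30 13.0
40 167.0
50 177.0
60 187.0
70 198.0
80 208.0
90 218.0
```

View pics/c5.png

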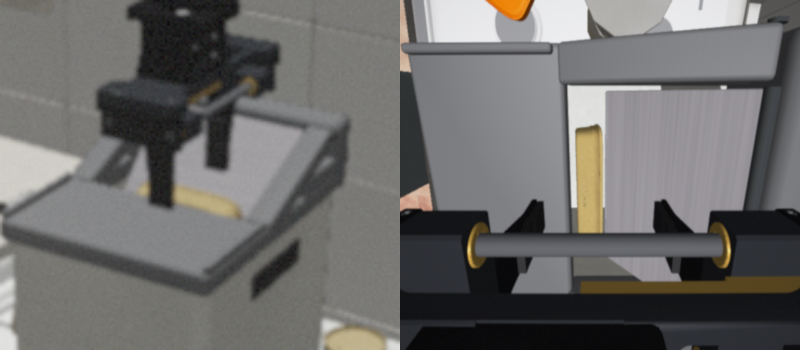

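The views show the tin tipped on edge, dropping in at wrist (588,180) between the sill edge and the open flap. I wait a moment and check with depth whether it has fallen.

```bash
cat > chk.py <<'E'
from w import *
where(); s,w,d=grab('wrist'); P=pts('wrist',d,s); r=(P[...,:2]-E); X=r@ex; Y=r@ey
for y0 in (-60,-40,20,35,50,65):
    print(y0,[(x0,int(np.median(P[n][:,2]))) for x0 in range(-5,96,8) for n in [(abs(X-x0)<3)&(abs(Y-y0)<6)&(d>0)] if n.any()])
E
python3 chk.py; python3 -m handwheel '[[0,[0,0,0],[0,0,0]],[0,[0,0,0],[0,0,0]],[0,[0,0,0],[0,0,0]]]' >/dev/null; python3 chk.py
```

```text
t 5.9 tcp [548.8  23.7 204.8] edge frame 25.0 -7.2 z 204.8 yaw y 3.45 tilt [ 0.     0.001 -1.   ] F [-1.4 -0.5  2.6] open 87.2
-60 [(-5, 200), (3, 195), (11, 90), (19, 90), (27, 91), (35, 12), (43, 172), (51, 179), (59, 186), (67, 194), (75, 202), (83, 210)]
-40 [(-5, 52), (3, 77), (11, 98), (19, 97), (27, 97), (35, 162), (43, 170), (51, 177), (59, 183), (75, 205), (83, 208)]
20 [(-5, 313), (3, 314), (11, 314), (19, 313), (27, 312), (35, 312), (43, 310), (51, 308), (59, 308), (67, 308), (75, 299), (83, 301), (91, 298)]
35 [(-5, 199), (3, 188), (11, 92), (19, 92), (27, 92), (35, 161), (43, 170), (51, 178), (59, 186), (67, 194), (75, 281), (83, 283), (91, 281)]
50 [(-5, 199), (3, 191), (11, 12), (19, 12), (27, 12), (35, 161), (43, 170), (51, 178), (59, 186), (67, 194), (75, 202), (83, 211), (91, 219)]
65 [(-5, 200), (3, 192), (11, 12), (19, 12), (27, 12), (35, 161), (43, 170), (51, 178), (59, 186), (67, 194), (75, 202), (83, 210), (91, 219)]
t 6.2 tcp [548.7  23.7 204.9] edge frame 24.9 -7.2 z 204.9 yaw y 3.45 tilt [ 0.     0.001 -1.   ] F [-1.1  0.4  1.9] open 87.2
-60 [(-5, 199), (3, 191), (11, 12), (19, 12), (27, 12), (35, 12), (43, 173), (51, 179), (59, 187), (67, 195), (75, 202), (83, 210), (91, 215)]
-40 [(-5, 12), (3, 11), (11, 12), (19, 12), (27, 12), (35, 162), (43, 170), (51, 177), (59, 182), (75, 205), (83, 208)]
20 [(-5, 313), (3, 313), (11, 314), (19, 313), (27, 313), (35, 312), (43, 310), (51, 308), (59, 308), (67, 308), (75, 299), (83, 301), (91, 298)]
35 [(-5, 200), (3, 191), (11, 12), (19, 12), (27, 12), (35, 161), (43, 170), (51, 178), (59, 186), (67, 195), (75, 281), (83, 282), (91, 281)]
50 [(-5, 199), (3, 191), (11, 12), (19, 12), (27, 12), (35, 161), (43, 170), (51, 178), (59, 186), (67, 195), (75, 203), (83, 211), (91, 219)]
65 [(-5, 199), (3, 191), (11, 12), (19, 12), (27, 12), (35, 161), (43, 170), (51, 178), (59, 186), (67, 195), (75, 203), (83, 211), (91, 219)]
```

The tin fell through: it was at z≈90 on edge, then clear down to the floor at 12. I withdraw back and up so the flap swings shut.

```bash
python3 -m handwheel '[[0,[0,-0.008,-0.002],[0,0,0]],[0,[0,-0.008,-0.002],[0,0,0]],[0,[0,-0.008,-0.002],[0,0,0]],[0,[0,-0.008,-0.002],[0,0,0]],[0,[0,-0.008,-0.002],[0,0,0]],[0,[0,-0.008,-0.003],[0,0,0]],[0,[0,-0.008,-0.003],[0,0,0]],[0,[0,-0.008,-0.005],[0,0,0]],[0,[0,-0.008,-0.01],[0,0,0]],[0,[0,-0.008,-0.02],[0,0,0]],[0,[0,0,-0.03],[0,0,0]],[0,[0,0,-0.03],[0,0,0]]]'; python3 -m handwheel '[[0,[0.03,0,-0.02],[0,0,0]],[0,[0.035,0,0],[0,0,0]],[0,[0.035,0,0],[0,0,0]],[0,[0.035,0,0],[0,0,0]],[0,[0.035,0,0],[0,0,0]],[0,[0.035,0,0],[0,0,0]],[0,[0.035,0,0],[0,0,0]],[0,[0,0,0],[0,0,0]],[0,[0,0,0],[0,0,0]],[0,[0,0,0],[0,0,0]]]'
python3 - <<'E'
from w import *
where(); _,b,_=grab('scene'); s,w,d=grab('top'); P=pts('top',d)
b=cv2.resize(b[150:380,230:460],(400,400));w=cv2.resize(w[110:340,180:410],(400,400))
cv2.imwrite('pics/c6.png',np.hstack([b,w])[...,::-1])
r=(P[...,:2]-E); X=r@ex; Y=r@ey
for y0 in (-50,0,50): print(y0,[(x0,int(np.median(P[n][:,2]))) for x0 in range(-105,106,10) for n in [(abs(X-x0)<4)&(abs(Y-y0)<10)&(d>0)] if n.any()])
for u,v in [(238,203),(390,237),(390,194)]: print(P[v,u].round(0))
E
```

```text
time_s: 7.25
eef_pos: [466.9, 18.5, 316.4]
tool_rot: [-2.153, -2.286, 0.002]
contact_force: [0.5, -0.8, -0.4]
opening: 87.0
grip_force: 0.0
time_s: 8.08
eef_pos: [453.9, 257.5, 335.6]
tool_rot: [2.154, 2.286, -0.001]
contact_force: [0.1, -0.7, 0.1]
opening: 87.3
grip_force: 0.0
t 8.08 tcp [453.9 257.5 335.6] edge frame -55.7 231.9 z 335.6 yaw y 3.43 tilt [-0.001 -0.    -1.   ] F [ 0.1 -0.7  0.1] open 87.3
-50 [(-105, 200), (-95, 200), (-85, 200), (-75, 200), (-65, 200), (-55, 201), (-45, 200), (-35, 200), (-25, 200), (-15, 201), (-5, 201), (5, 202), (15, 206), (25, 210), (35, 214), (45, 218), (55, 222), (65, 226), (75, 229), (85, 233), (95, 237), (105, 241)]
0 [(-105, 200), (-95, 200), (-85, 200), (-75, 200), (-65, 200), (-55, 201), (-45, 200), (-35, 201), (-25, 200), (-15, 200), (-5, 200), (5, 202), (15, 206), (25, 209), (35, 214), (45, 218), (55, 222), (65, 226), (75, 230), (85, 233), (95, 237), (105, 242)]
50 [(-105, 200), (-95, 200), (-85, 200), (-75, 200), (-65, 200), (-55, 200), (-45, 200), (-35, 200), (-25, 200), (-15, 200), (-5, 200), (5, 203), (15, 206), (25, 210), (35, 214), (45, 217), (55, 222), (65, 226), (75, 230), (85, 233), (95, 237), (105, 241)]
[560. 185. 144.]
[ 506. -115.   89.]
[ 599. -120.   69.]
```

View pics/c6.png

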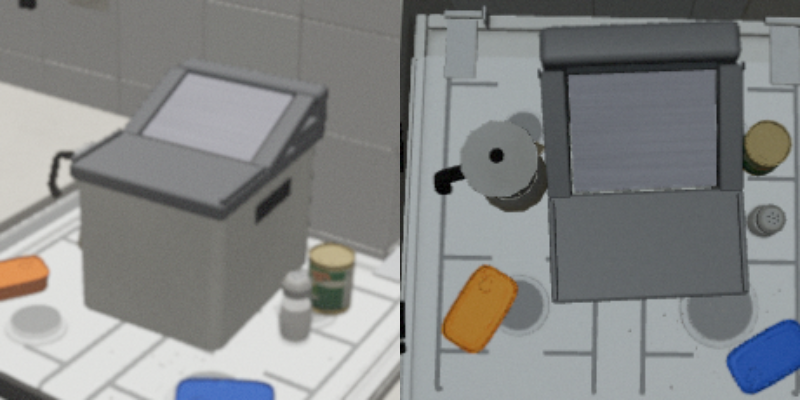

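The two views show the sill empty at (645,245) and the flap shut at (640,130), with its slope running from 202 to 241 mm as it should. The moka, salt, full tin and both look-alikes are where they were, and the arm is clear.

```bash
python3 -c "
from workcell import job
print(job.sign_off())"
```

```text
the job is handed in; nothing more can be done
None
```

The sardine tin was pushed under the flap and is in the caddy, the flap is shut behind it, nothing else was moved, and the job was handed in at about 8 s on the robot's clock.

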